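# Clear the sole-rubber offcuts off the clicking block

### The arm

A 7-joint arm with a two-finger parallel gripper is mounted at the origin on the work surface. World frame = base frame: x ahead of the robot, y to its left, z up, the work surface at z = 0. Lengths are in mm, angles in rad, forces in N, time in s.
With the tool pointing down it reaches from about 400 to 875 mm from the base axis. Payload 4.4 kg.
Tool frame: the origin (TCP) lies between the finger pads; the fingertips stand 17 mm ahead of it and the grasp point (between the pads) lies 2 mm behind it; z points along the fingers, y is the line along which they close (so a half turn about z gives the same grasp; the last joint's range is limited). The gripper opens to 85 mm and grips with 20 to 120 N. Pads are 22 mm wide; open, the fingers measure 114 mm over their backs; the gripper's body (76 mm by 85 mm) begins 54 mm behind the grasp point. The pads swing forward as they close: fully open they stand 13 mm farther back than shut.
Start: joints at [1.247, 0.628, 0.038, 1.517, -0.027, 0.996, -0.02], TCP at [165.747, -628.526, 248.313] pointing down, gripper open.
Joint ranges: [-3.06, 3.06], [-0.37, 2.12], [-1.25, 1.32], [0.18, 2.47], [-1.1, 4.24], [0.23, 1.98], [-2.94, 2.94]. Speed limits (rad/s): [2.57, 2.57, 3.14, 3.14, 3.14, 3.14, 3.14].

### API

Orientations are given as [roll, pitch, yaw] about the fixed x, y, z axes, in that order (R = Rz(yaw) Ry(pitch) Rx(roll)).
In Python, from cell import sensors, get_image, ctrl gives the robot as it stands.
- The arm moves only by the tool send_rows, never from a script. Its argument "series" is a list of rows, each a list of 3 entries, a list of its own where there are three numbers: the finger opening in mm, from 0 to 85.4, then the shift along the world's x, y, z in units of 60 mm (1.0 is 60 mm), then the turn, a rotation vector about the world's x, y, z in units of 5 degrees (1.0 is 5 degrees). A call has 1 to 8 rows; each row shifts and turns the commanded pose from where the row before left it; what a row does not reach is not made up. A row lasts 1/8 s, in which the tool goes at most 62.5 mm and 10.7 degrees, less where a joint would pass 70% of its speed; a pose out of reach is approached as far as the arm can. A call is refused whole if a number of a shift passes 1 or a number of a turn 1, either way. A call with a gripper value outside its range is refused whole. The fingers move at their own pace and stop on an object; the grip force is fixed at half the most. Time passes only in rows, so rows that do not move let the fingers close. It gives the time, the measured TCP pose, the force, the opening and the grip force at its end, in the units of the state.
- sensors.read_state(): the state, without advancing time (a new reading comes with each control period).
- get_image(name): name is "side" or "top" or "wrist"; returns a dict with "img" (420x560x3 uint8, red, green, blue), "depth" (420x560 float32, mm along the optical axis (not along the pixel's ray), 0 where there is no reading), "vfov" (degrees; the focal length in pixels is half the picture's height over the tangent of half this angle, whatever the lens; pixels are square), "cx", "cy" (the principal point, pixels), "k1" (the pictures are not rectified: a ray, as slopes to the right and down, at radius r is drawn at 1 + k1 r^2 times it, then the intrinsics apply), "world_to_cam" (4x4, takes a point from world to camera coordinates). Camera axes: x right, y down, z forward; pixel columns grow to the right and rows downward; lengths in mm; the calibration is good to about 2 mm. A picture is of the moment at which its call begins.
- ctrl.finish_job(): hands the job in; it is judged then, once.
The state is a dict: "clock": time; "qpos": joint angles; "qd": joint speeds; "tau": joint torques, N m; "eef_pos": TCP position; "tool_rot": TCP orientation; "force": force on the tool from outside, world axes, zero at the start; "torque": the same for the moment, N m; "width": finger opening in mm; "gripper_force": force on a finger pad.
Only numpy, scipy, OpenCV 4.12 (cv2) and the standard library are available. Lean on these libraries where they do the work, as an engineer would, in place of code of your own. Each camera call takes 0.05 s, during which the arm holds its last target. There are 200 camera calls.

### The job

Open the lid of the offcut box until it rests back on its stop. Then take the scraper and use it to push all four rubber offcuts off the cutting block into the box, without touching them with the gripper or disturbing the other things on the desk. Finish with the scraper standing on its sole on top of the block, and the lid still open.

Things in the scene. Friction and masses are not known exactly. Their poses are not given: they have to be found in the camera images.
- block: Fixed cutting (clicking) block: a slab of pale wood 260 (x) x 220 (y) mm and 63 mm high, the top 3 mm being a white plastic cutting sheet that makes its whole upper face level, without any rim. Origin: centre of its underside, on the desk. Its x axis points to the box, which stands against the +x edge.
- box: Fixed grey plastic offcut box standing 2 mm beyond the block's +x edge, turned the same way (x axis points away from the block), 150 (x) x 220 (y) mm and 54 mm high, so its rim is 9 mm below the block's top; walls and floor 5 mm thick, otherwise empty. Closed by a lid at the start. Origin: centre of its underside, on the desk.
- lid (a joint): Angle of the box's grey lid (150 x 220 x 8 mm, 0.25 kg, hinged on the box's far (+x) rim): 0 closed (its top 62.5 mm above the desk), growing as it swings up and away from the block, to its stop at 1.9 rad (leaning back, free edge 200 mm above the desk). No spring, hardly any friction: let go before about 1.6 rad it falls shut, beyond that it falls back on its stop and stays.
- lid_handle (a point): Where to grip the black round knob on the lid's outer face (it faces up when closed, away from the block when open): on the knob's axis, 35 mm off the lid's face, 30 mm from its block-side edge, midway along it. Head 28 mm in diameter, from 27 to 43 mm off the lid; neck 12 mm thick. The point turns with the lid: z is out of the face.
- lid_hinge (a point): Point on the lid's hinge line at the middle of the box's far rim (54.5 mm above the desk); the hinge line runs along the box's y axis.
- scraper: Loose wooden scraper, about 0.25 kg, standing on its sole on the desk at the start: a flat sole 180 mm long (y), 50 mm wide (x), 18 mm high, with an upright grip bar centred on it, 120 mm long (y), 22 mm thick (x), its top 72 mm above the underside. Origin: centre of the underside. It pushes with a long side of the sole; turning it half round makes no difference.
- offcut_heel: Black rubber offcut, 48 x 44 mm, 12 mm thick, one end rounded; loose on top of the block at the start, any way round. Origin: centre of its outline, on its underside; its z axis is up as it lies. 25 g, one of four.
- offcut_corner: Black rubber offcut, L-shaped, 50 x 50 mm, legs 20 mm wide, 12 mm thick; loose on top of the block at the start, any way round. Origin: centre of its outline, on its underside; its z axis is up as it lies. 25 g, one of four.
- offcut_strip: Black rubber offcut, strip 64 (y) x 24 (x) mm, 12 mm thick; loose on top of the block at the start, any way round. Origin: centre of its outline, on its underside; its z axis is up as it lies. 25 g, one of four.
- offcut_slab: Black rubber offcut, oblong 48 (y) x 36 (x) mm, 12 mm thick; loose on top of the block at the start, any way round. Origin: centre of its outline, on its underside; its z axis is up as it lies. 25 g, one of four.
- tape: Bystander: loose roll of cream masking tape lying flat, 104 mm in diameter, 36 mm high. Origin: centre of its underside.
- marker_a: Bystander: loose white marker pen with a blue cap, 140 mm long (x), 15 mm high, lying on the desk. Origin: underside, about the middle.
- marker_b: Bystander: loose white marker pen with an orange cap, 140 mm long (x), 15 mm high, lying on the desk. Origin: underside, about the middle.
- tape_measure: Bystander: loose grey and red tape measure case, 75 x 42 x 65 mm high. Origin: centre of its underside.
Not all that is in view belongs to the job. Leave any orange look-alike of the offcut_slab alone.

How it is judged (in metres and radians):
On the way, in this order (a step that is already met when the one before it is completed fails the run):
1. the lid is open on its stop (value of joint lid above 1.75 rad), for 0.2 s.
2. the scraper has been brought to the block's top (x of scraper in the frame of block between -0.15 and 0.14 m and y of scraper in the frame of block between -0.12 and 0.12 m and z of scraper in the frame of block between 0.055 and 0.09 m and angle between scraper's own z axis and vertical below 0.25 rad), for 0.2 s.
3. all four offcuts are in the box (x of offcut_heel in the frame of box between -0.075 and 0.075 m and y of offcut_heel in the frame of box between -0.11 and 0.11 m and z of each of offcut_heel, offcut_corner, offcut_strip, offcut_slab in the frame of box below 0.05 m and x of offcut_corner in the frame of box between -0.075 and 0.075 m and y of offcut_corner in the frame of box between -0.11 and 0.11 m and x of offcut_strip in the frame of box between -0.075 and 0.075 m and y of offcut_strip in the frame of box between -0.11 and 0.11 m and x of offcut_slab in the frame of box between -0.075 and 0.075 m and y of offcut_slab in the frame of box between -0.11 and 0.11 m), for 0.2 s.
At the end, for the whole second after the job is handed in: Lid open on its stop (over 1.75 rad); all four offcuts at rest inside the box (origins within its outline, under 50 mm above the desk); scraper at rest on its sole on the block (origin 58-70 mm high, tilt under 0.12 rad, -150 to 140 mm along block x, within 120 mm along y) (all of step 3 and value of joint lid above 1.75 rad and linear speed of each of offcut_heel, offcut_corner, offcut_strip, offcut_slab, scraper below 0.03 m/s and x of scraper in the frame of block between -0.15 and 0.14 m and y of scraper in the frame of block between -0.12 and 0.12 m and z of scraper in the frame of block between 0.058 and 0.07 m and angle between scraper's own z axis and vertical below 0.12 rad); the robot touches nothing.
It fails at once if the gripper or the arm touches an offcut (force over 0.5 N) (contact force between any of the fingers, the arm and offcut_heel above 0.5 N or contact force between any of the fingers, the arm and offcut_corner above 0.5 N or contact force between any of the fingers, the arm and offcut_strip above 0.5 N or contact force between any of the fingers, the arm and offcut_slab above 0.5 N).
It fails at once if a bystander is moved more than 25 mm (distance of any of tape, marker_a, marker_b, tape_measure from where it was at the start of the episode above 0.025 m).
It also fails if it takes over 67 s, if anything falls off the work surface, if the arm or the gripper's body presses on something with over 40 N, if the wrist force passes 120 N, or if a joint passes its speed limit or range.

## Working session

There is one attempt and no reset: what is moved stays moved. The work goes in short steps, Python scripts to look and compute and a tool call to move; the robot and the scene stay as the last step left them, time stands still between calls to the robot, and variables do not carry over. Pictures are saved under pics/ and viewed, at most 10 in all, crops included, and the job is handed in when it is done.

Besides the shell and the picture viewer there is one more tool, called after "Request:" as name(argument=value, ...), one argument or row to a line, values as JSON. send_rows: Moves the arm, as the interface text tells. Its arguments: {"type":"object","properties":{"series":{"type":"array"}},"required":["series"]}

```bash
ls; mkdir -p pics; cat > h.py <<'E'
import numpy as np, cv2
from cell import sensors, get_image, ctrl
from scipy.spatial.transform import Rotation as R
def grab(n, save=None):
    g=get_image(n); 
    if save: cv2.imwrite(f'pics/{save}.png', g['img'][:,:,::-1])
    h,w=g['img'].shape[:2]; g['f']=h/2/np.tan(np.radians(g['vfov'])/2); g['T']=np.array(g['world_to_cam']); return g
def rays(g,uv):
    uv=np.atleast_2d(np.asarray(uv,float)); d=(uv-[g['cx'],g['cy']])/g['f']; s=d.copy()
    for _ in range(30): s=d/(1+g['k1']*(s**2).sum(1,keepdims=True))
    return s
def onplane(g,uv,z):
    s=rays(g,uv); Rm=g['T'][:3,:3]; c=-Rm.T@g['T'][:3,3]
    D=np.c_[s,np.ones(len(s))]@Rm; return c+D*((z-c[2])/D[:,2])[:,None]
def cloud(g):
    h,w=g['depth'].shape; u,v=np.meshgrid(np.arange(w),np.arange(h)); s=rays(g,np.c_[u.ravel(),v.ravel()])
    z=g['depth'].ravel()[:,None]; P=np.c_[s*z,z]; Rm=g['T'][:3,:3]
    P=(P-g['T'][:3,3])@Rm; P[z[:,0]==0]=np.nan; return P.reshape(h,w,3)
def proj(g,P):
    P=np.atleast_2d(P)@g['T'][:3,:3].T+g['T'][:3,3]; s=P[:,:2]/P[:,2:]; s=s*(1+g['k1']*(s**2).sum(1,keepdims=True))
    return s*g['f']+[g['cx'],g['cy']]
E
python3 - <<'E'
from h import *
a=grab('top','top0');b=grab('side','side0')
for g in (a,b): print(g['vfov'],g['cx'],g['cy'],g['k1'],np.round(-g['T'][:3,:3].T@g['T'][:3,3]))
cv2.imwrite('pics/both0.png',cv2.resize(np.hstack([a['img'],b['img']])[:,:,::-1],(800,300),interpolation=cv2.INTER_AREA))
print(sensors.read_state())
E
```

```text
pics
48.93173475464864 282.38679760739296 205.25799181679452 -0.07539474420683466 [ 347.   28. 1129.]
51.83515466253102 288.32978363494493 212.64090460932977 -0.07668400581660785 [  -7. -631.  607.]
{'clock': 0.1, 'qpos': array([ 1.24718165,  0.62925426,  0.03842796,  1.51822383, -0.02701204,
        0.99628286, -0.0199834 ]), 'qd': array([-0.00018436, -0.00238832, -0.00080118, -0.00288287,  0.00018873,
       -0.00152875, -0.00060846]), 'tau': array([ 3.65626845e-03, -5.64526320e+01,  1.23042572e+00, -1.93969041e+01,
        1.11508474e-02,  5.52975500e-03, -6.55735178e-06]), 'eef_pos': array([ 165.64489615, -628.02015524,  247.49441705]), 'tool_rot': array([-3.13994146e+00, -4.53704161e-06,  2.57839310e-01]), 'force': array([-0.0230501 ,  0.49690547, -0.4085487 ]), 'torque': array([ 0.05349005, -0.03666179,  0.08170581]), 'gripper_force': 0.0, 'width': 85.35366915003402}
```

View pics/top0.png

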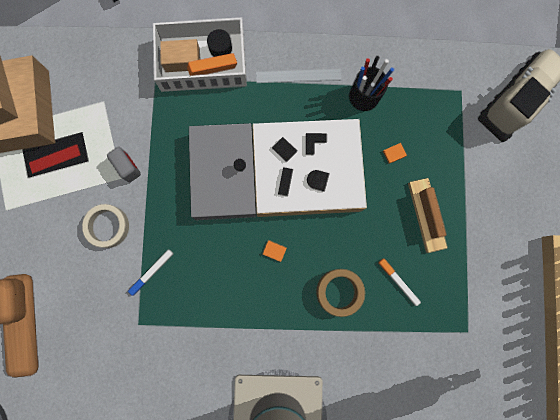

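View pics/side0.png

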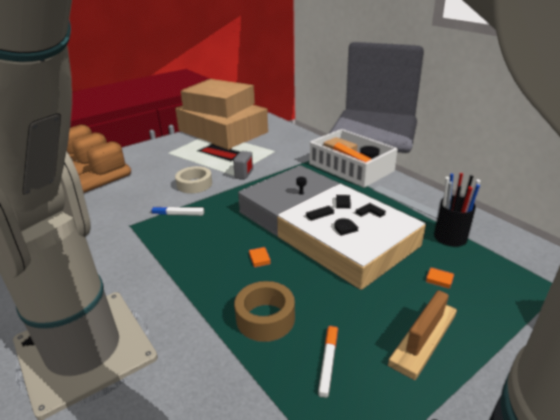

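Top view: box with closed lid at (222,170), with its knob at (239,165); white block at (308,167) with black offcuts: slab (285,149), corner (315,142), strip (285,182), heel (317,180). The scraper candidates are the pale sole with a brown bar at (428,215) and a brown wooden object at (20,325). The first fits, because it has a flat sole and an upright bar; I'll confirm it in a crop. The cream tape is at (104,226), and the brown roll at (341,293) is a look-alike. The orange pieces stay put.

```bash
python3 - <<'E'
from h import *
a=grab('top');b=grab('side')
cv2.imwrite('pics/scr.png',np.hstack([cv2.resize(a['img'][165:265,378:478],(400,400)),cv2.resize(b['img'][280:380,375:475],(400,400))])[:,:,::-1])
def rect(m,g,z,n=1):
    cs=sorted(cv2.findContours(m.astype(np.uint8),0,1)[0],key=cv2.contourArea)[::-1][:n]
    out=[]
    for c in cs:
        P=onplane(g,c[:,0],z)[:,:2].astype(np.float32); r=cv2.minAreaRect(P); out.append(r); print(np.round(r[0],1),np.round(r[1],1),round(r[2],1),'px',c[:,0].mean(0).round())
    return out
I=a['img'].astype(int);mx=I.max(2);mn=I.min(2)
C=cloud(a);Cb=cloud(b)
roi=np.zeros(mx.shape,bool);roi[112:222,252:372]=1
w=(mn>170)&roi
print('white z',np.nanmedian(C[w][:,2]))
rect(cv2.morphologyEx(w.astype(np.uint8),3,np.ones((25,25))),a,63)
print('offcuts');rect((mx<60)&roi&(cv2.erode(cv2.morphologyEx(w.astype(np.uint8),3,np.ones((25,25))),np.ones((3,3)))>0),a,74,4)
print('lid')
r2=np.zeros(mx.shape,bool);r2[118:222,180:254]=1
l=r2&(mx-mn<14)&(mx>85)&(mx<160); rect(cv2.morphologyEx(l.astype(np.uint8),2,np.ones((5,5))),a,62.5); print(np.nanmedian(C[l][:,2]), I[200,220],I[165,239],I[172,230])
print('scraper')
for n,CC,g in (('t',C,a),('s',Cb,b)):
  for z0,z1,zz in((8,26,18),(60,80,72)):
    m=(CC[...,2]>z0)&(CC[...,2]<z1)&(CC[...,1]<-150)&(CC[...,1]>-400)&(CC[...,0]<520)&(CC[...,0]>250)
    gi=g['img'].astype(int); m&=(gi[...,0]-gi[...,2]>20)
    m=cv2.morphologyEx(m.astype(np.uint8),2,np.ones((3,3)))
    print(n,zz,m.sum(),np.nanmedian(CC[m>0],0).round(1)); rect(m,g,zz)
print('knob')
m=(C[...,2]>92)&(C[...,2]<120)&r2; print(m.sum(),np.nanmedian(C[m],0)); 
m=(Cb[...,2]>85)&(Cb[...,2]<120);u,v=np.meshgrid(range(560),range(420));m&=(abs(u-301)<12)&(abs(v-186)<14);print(m.sum(),np.nanmedian(Cb[m],0))
for p in [(239,165)]: print(onplane(a,p,105))
E
```

```text
white z 64.28364972542087
[599.9 -57.9] [216.3 257.1] 4.8 px [309. 166.]
offcuts
[562.3 -75.6] [46.1 43.4] 77.7 px [318. 179.]
[633.1   2.1] [47.5 36.4] 48.4 px [284. 149.]
[648.6 -71.6] [51.  45.2] 0.8 px [314. 142.]
[555.7  -1.5] [22.  63.7] 80.4 px [285. 181.]
lid
[582.3 148.7] [219.5 149.5] 4.8 px [221. 170.]
63.54197252313501 [125 126 127] [38 37 39] [84 88 91]
scraper
t 18 640 [ 433.  -349.6   18.7]
[ 466.4 -363.1] [120.2  51.6] 16.5 px [427. 230.]
t 72 342 [ 478.8 -360.1   72.7]
[ 479.5 -360. ] [84.2 24.9] 13.3 px [436. 218.]
s 18 1649 [ 424.3 -362.3   17.1]
[ 459.3 -366.6] [122.5  51.4] 13.9 px [415. 351.]
s 72 599 [ 471.7 -363.9   70.8]
[ 474.1 -364.3] [97.5 24.7] 14.6 px [425. 320.]
knob
123 [584.30332363 103.81285834 105.9110765 ]
104 [580.55354087  99.09864791 102.78732798]
[[583.4668694  104.14345123 105.        ]]
```

View pics/scr.png

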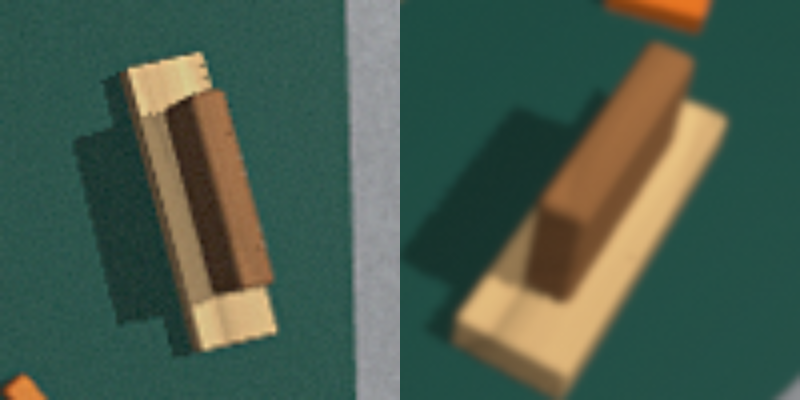

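The crop confirms the scraper: pale sole, brown bar. The block's x axis is at about 94.8° in world, and the knob is at about (585,104). Now moving above the knob, with the fingers closing along the hinge direction.

Request:
send_rows(
  series=[
    [85, [0.43, 0.76, 0], [0, 0, 1]],
    [85, [0.43, 0.76, 0], [0, 0, 1]],
    [85, [0.43, 0.76, 0], [0, 0, 1]],
    [85, [0.43, 0.76, 0], [0, 0, 1]],
    [85, [0.43, 0.76, 0], [0, 0, 1]],
    [85, [0.43, 0.76, 0], [0, 0, 1]],
    [85, [0.43, 0.76, 0], [0, 0, 1]],
    [85, [0.43, 0.76, 0], [0, 0, 1]],
  ],
)

```text
clock: 1.2
eef_pos: [372.8, -262.3, 248.5]
tool_rot: [3.141, -0.0, 0.959]
force: [0.6, -0.7, 1.4]
width: 85.1
gripper_force: 0.0
```

Request:
send_rows(
  series=[
    [85, [0.44, 0.76, 0], [0, 0, 1]],
    [85, [0.44, 0.76, 0], [0, 0, 1]],
    [85, [0.44, 0.76, 0], [0, 0, 1]],
    [85, [0.44, 0.76, 0], [0, 0, 1]],
    [85, [0.44, 0.76, 0], [0, 0, 1]],
    [85, [0.44, 0.76, 0], [0, 0, 1]],
    [85, [0.44, 0.76, 0], [0, 0, 1]],
    [85, [0.44, 0.76, 0], [0, 0, 1]],
  ],
)

```text
clock: 2.2
eef_pos: [584.0, 102.4, 248.2]
tool_rot: [-3.141, 0.0, 1.657]
force: [0.1, -0.9, 0.1]
width: 85.0
gripper_force: 0.0
```

```bash
python3 - <<'E'
from h import *
w=grab('wrist','w1');a=grab('top');b=grab('side')
C=cloud(w);m=(C[...,2]>92)&(C[...,2]<115)&(abs(C[...,0]-585)<40)&(abs(C[...,1]-104)<40)
print('knob wrist',m.sum(),np.nanmedian(C[m],0),np.nanmin(C[m],0),np.nanmax(C[m],0))
print('lid z',np.nanmedian(C[(C[...,2]>50)&(C[...,2]<75)&(C[...,1]>90)],0))
for n,g in (('t',a),('s',b)):
  CC=cloud(g);gi=g['img'].astype(int)
  base=(CC[...,1]<-270)&(CC[...,1]>-450)&(CC[...,0]<620)&(CC[...,0]>330)&(gi[...,0]-gi[...,2]>15)
  for z0,z1,zz in((8,26,18),(62,82,72)):
    m=cv2.morphologyEx((base&(CC[...,2]>z0)&(CC[...,2]<z1)).astype(np.uint8),2,np.ones((2,2)))
    c=max(cv2.findContours(m,0,1)[0],key=cv2.contourArea)
    print(n,zz,np.nanmedian(CC[m>0][:,2]).round(1),cv2.minAreaRect(onplane(g,c[:,0],zz)[:,:2].astype(np.float32)))
E
```

```text
knob wrist 796 [585.36774138 106.33114595 105.73431114] [571.92540148  91.66809643  92.7997258 ] [598.97486389 118.39188682 107.97611652]
lid z [608.25220333 166.42184959  63.03680814]
t 18 19.5 ((493.11181640625, -359.1111755371094), (178.814697265625, 53.452003479003906), 14.34554386138916)
t 72 72.9 ((493.4049072265625, -358.54608154296875), (117.52206420898438, 24.889789581298828), 13.404596328735352)
s 18 17.1 ((488.18695068359375, -361.49176025390625), (185.82858276367188, 51.78120422363281), 14.312328338623047)
s 72 70.7 ((488.9529724121094, -362.25341796875), (125.44284057617188, 23.76991844177246), 14.101722717285156)
```

Request:
send_rows(
  series=[
    [85, [0.02, 0.05, -0.6], [0, 0, 0]],
    [85, [0, 0, -0.7], [0, 0, 0]],
    [85, [0, 0, -0.7], [0, 0, 0]],
    [85, [0, 0, -0.54], [0, 0, 0]],
    [20, [0, 0, 0], [0, 0, 0]],
    [10, [0, 0, 0], [0, 0, 0]],
    [10, [0, 0, 0], [0, 0, 0]],
    [10, [0, 0, 0], [0, 0, 0]],
  ],
)

```text
clock: 3.35
eef_pos: [586.1, 104.1, 97.9]
tool_rot: [3.138, -0.0, 1.654]
force: [-0.3, -1.1, 7.0]
width: 25.8
gripper_force: 58.8
```

```bash
python3 - <<'E'
import numpy as np
t=np.radians(160.3-np.arange(0,115,5)); r=127.5
u=r*np.cos(t);z=r*np.sin(t)
for i in range(22): print(5*i+5, (np.array([-(u[i+1]-u[i])*.0837,(u[i+1]-u[i])*.9965,z[i+1]-z[i]])/60).round(3), [round(576-u[i+1]*.0837),round(223.4+u[i+1]*.9965),round(54.5+z[i+1])])
E
```

```text
5 [-0.006  0.07   0.172] [586, 108, 108]
10 [-0.007  0.084  0.165] [585, 113, 118]
15 [-0.008  0.098  0.157] [585, 119, 127]
20 [-0.009  0.112  0.148] [584, 126, 136]
25 [-0.01   0.124  0.137] [584, 133, 144]
30 [-0.011  0.136  0.126] [583, 141, 152]
35 [-0.012  0.146  0.114] [582, 150, 159]
40 [-0.013  0.155  0.1  ] [581, 159, 165]
45 [-0.014  0.163  0.086] [581, 169, 170]
50 [-0.014  0.17   0.072] [580, 179, 174]
55 [-0.015  0.176  0.057] [579, 190, 177]
60 [-0.015  0.18   0.041] [578, 201, 180]
65 [-0.015  0.183  0.025] [577, 212, 181]
70 [-0.015  0.185  0.009] [576, 223, 182]
75 [-0.016  0.185 -0.007] [575, 234, 182]
80 [-0.015  0.183 -0.023] [574, 245, 180]
85 [-0.015  0.181 -0.039] [573, 256, 178]
90 [-0.015  0.176 -0.055] [572, 266, 175]
95 [-0.014  0.171 -0.07 ] [572, 276, 170]
100 [-0.014  0.164 -0.085] [571, 286, 165]
105 [-0.013  0.156 -0.099] [570, 296, 159]
110 [-0.012  0.147 -0.112] [569, 305, 153]
```

Request:
send_rows(
  series=[
    [10, [-0.006, 0.07, 0.17], [-0.99, -0.08, 0]],
    [10, [-0.007, 0.085, 0.165], [-0.99, -0.08, 0]],
    [10, [-0.008, 0.1, 0.157], [-0.99, -0.08, 0]],
    [10, [-0.009, 0.11, 0.148], [-0.99, -0.08, 0]],
    [10, [-0.01, 0.125, 0.137], [-0.99, -0.08, 0]],
    [10, [-0.011, 0.135, 0.126], [-0.99, -0.08, 0]],
  ],
)

```text
clock: 4.1
eef_pos: [583.0, 141.0, 152.0]
tool_rot: [3.139, 0.524, 1.652]
force: [2.7, -2.1, -0.2]
width: 25.6
gripper_force: 61.1
```

Request:
send_rows(
  series=[
    [10, [-0.012, 0.146, 0.114], [-0.99, -0.08, 0]],
    [10, [-0.013, 0.155, 0.1], [-0.99, -0.08, 0]],
    [10, [-0.014, 0.163, 0.086], [-0.99, -0.08, 0]],
    [10, [-0.014, 0.17, 0.072], [-0.99, -0.08, 0]],
    [10, [-0.015, 0.176, 0.057], [-0.99, -0.08, 0]],
    [10, [-0.015, 0.18, 0.041], [-0.99, -0.08, 0]],
  ],
)

```text
clock: 4.85
eef_pos: [578.0, 200.7, 181.0]
tool_rot: [3.138, 1.045, 1.65]
force: [2.0, -1.1, 4.6]
width: 25.4
gripper_force: 61.2
```

```bash
python3 -c "
from h import *
s=sensors.read_state();print(s['qpos'].round(2),s['force'],s['torque'])"
```

```text
[-0.82  1.03  0.11  1.37  0.67  1.52 -0.96] [ 1.98799798 -1.09634416  4.63400563] [ 0.19512541 -0.35409292  0.65826444]
```

Request:
send_rows(
  series=[
    [10, [-0.015, 0.183, 0.025], [-0.6, -0.05, 0]],
    [10, [-0.015, 0.185, 0.009], [-0.6, -0.05, 0]],
    [10, [-0.016, 0.185, -0.007], [-0.6, -0.05, 0]],
    [10, [-0.015, 0.183, -0.023], [-0.6, -0.05, 0]],
    [10, [-0.015, 0.181, -0.039], [-0.6, -0.05, 0]],
    [10, [-0.015, 0.176, -0.055], [-0.6, -0.05, 0]],
  ],
)

```text
clock: 5.6
eef_pos: [572.5, 266.4, 176.0]
tool_rot: [3.128, 1.36, 1.639]
force: [4.9, -1.1, 5.5]
width: 25.6
gripper_force: 61.1
```

```bash
python3 -c "
from h import *
s=sensors.read_state();print(s['qpos'].round(2),s['force'],s['torque'])"
```

```text
[-0.94  1.26  0.19  1.1   0.72  1.84 -0.92] [ 4.93862138 -1.06574868  5.52940914] [-0.33171234 -0.22715761  0.80876318]
```

Request:
send_rows(
  series=[
    [10, [-0.014, 0.171, -0.07], [0, 0, 0]],
    [10, [-0.014, 0.164, -0.085], [0, 0, 0]],
    [10, [-0.013, 0.156, -0.1], [0, 0, 0]],
  ],
)

```text
clock: 5.98
eef_pos: [569.9, 296.3, 160.2]
tool_rot: [3.129, 1.357, 1.64]
force: [3.1, 0.5, 5.1]
width: 25.8
gripper_force: 61.3
```

```bash
python3 - <<'E'
from h import *
s=sensors.read_state();print(s['qpos'].round(2),s['force'],s['torque'])
g=grab('side','side1');a=grab('top')
cv2.imwrite('pics/lid1.png',np.hstack([g['img'][:,:400],a['img'][:,100:500]])[:,:,::-1])
E
```

```text
[-0.96  1.31  0.19  1.    0.7   1.89 -0.9 ] [3.08241891 0.45180213 5.10725302] [-0.17554304 -0.12786264  0.74780034]
```

View pics/lid1.png

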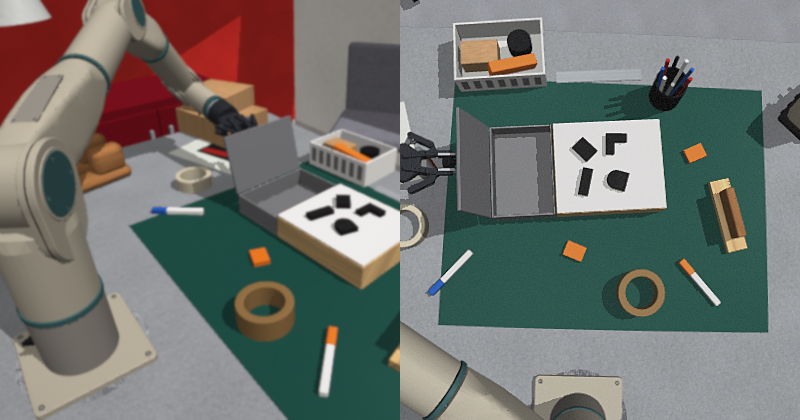

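The picture shows the lid standing open at px (475,160), held by the gripper, with the box empty and the offcuts undisturbed. Next: release and back away.

Request:
send_rows(
  series=[
    [70, [0, 0, 0], [0, 0, 0]],
    [70, [0, 0, 0], [0, 0, 0]],
    [70, [0, 0, 0], [0, 0, 0]],
    [70, [-0.02, 0.3, 0.1], [0, 0, 0]],
    [70, [-0.02, 0.3, 0.15], [0, 0, 0]],
    [70, [-0.02, 0.3, 0.2], [0, 0, 0]],
    [70, [0, 0.1, 0.4], [0.5, 0, 0]],
    [70, [0, 0, 0.5], [1, 0.08, 0]],
  ],
)

```text
clock: 7.08
eef_pos: [564.0, 356.8, 236.5]
tool_rot: [-3.137, 1.224, 1.658]
force: [0.4, 0.3, 1.1]
width: 70.3
gripper_force: 0.0
```

```bash
python3 - <<'E'
from h import *
s=sensors.read_state();print(s['qpos'].round(2))
a=grab('top');C=cloud(a); m=np.zeros((420,560),bool); m[125:205,145:200]=1
m&=(C[...,2]>60)&(C[...,2]<210)&(C[...,1]>200); P=C[m]; i=a['img'][m].astype(int)
ok=(i.max(1)-i.min(1)<15)&(i.max(1)>70); P=P[ok]; v=P[:,1]*.9965-P[:,0]*.0837
print(len(P),P.max(0),np.polyfit(P[:,2],v,1))
E
```

```text
[-1.04  1.23  0.33  0.87  0.55  1.94 -0.73]
2895 [685.98867931 283.72116381 201.08503941] [  0.34055872 156.24325445]
```

The lid measures 108.8°, which is 1.9 rad, so it is on its stop. Now going to the scraper.

Request:
send_rows(
  series=[
    [80, [0, 0, 0.5], [1, 0.08, 0]],
    [80, [0, 0, 0.5], [1, 0.08, 0]],
    [80, [0, -0.3, 0.5], [1, 0.08, 0]],
    [80, [0, -0.5, 0.5], [1, 0.08, 0]],
    [80, [0, -0.7, 0], [1, 0.08, 0]],
    [80, [0, -0.7, 0], [1, 0.08, 0]],
    [80, [0, -0.7, 0], [1, 0.08, 0]],
    [80, [0, -0.7, 0], [1, 0.08, 0]],
  ],
)

```text
clock: 8.12
eef_pos: [564.7, 138.4, 358.9]
tool_rot: [3.138, 0.521, 1.649]
force: [0.5, -1.0, 0.3]
width: 80.0
gripper_force: 0.0
```

Request:
send_rows(
  series=[
    [80, [0, -0.7, 0], [1, 0.08, 0]],
    [80, [0, -0.7, 0], [1, 0.08, 0]],
    [80, [0, -0.7, 0], [1, 0.08, 0]],
    [80, [-0.2, -0.7, 0], [1, 0.08, 0]],
    [80, [-0.2, -0.7, 0], [1, 0.08, 0]],
    [80, [-0.2, -0.7, 0], [1, 0.08, 0]],
    [80, [-0.2, -0.7, 0], [0, 0, -1]],
    [80, [-0.2, -0.7, 0], [0, 0, -1]],
  ],
)

```text
clock: 9.12
eef_pos: [503.9, -198.0, 358.7]
tool_rot: [3.14, -0.002, 1.47]
force: [1.0, 0.0, 0.8]
width: 80.1
gripper_force: 0.0
```

Request:
send_rows(
  series=[
    [80, [-0.03, -0.34, -0.2], [0, 0, -1]],
    [80, [-0.03, -0.34, -0.2], [0, 0, -1]],
    [80, [-0.03, -0.34, -0.2], [0, 0, -1]],
    [80, [-0.03, -0.34, -0.2], [0, 0, -1]],
    [80, [-0.03, -0.34, -0.2], [0, 0, -1]],
    [80, [-0.03, -0.34, -0.2], [0, 0, -1]],
    [80, [-0.03, -0.34, -0.2], [0, 0, -1]],
    [80, [-0.01, -0.32, -0.2], [0, 0, -1]],
  ],
)

```text
clock: 10.12
eef_pos: [491.5, -359.5, 261.8]
tool_rot: [3.14, -0.001, 0.771]
force: [0.1, 0.2, -0.8]
width: 79.8
gripper_force: 0.0
```

Request:
send_rows(
  series=[
    [80, [0, 0, -0.2], [0, 0, -1]],
    [80, [0, 0, -0.2], [0, 0, -1]],
    [80, [0, 0, -0.2], [0, 0, -1]],
    [80, [0, 0, -0.2], [0, 0, -1]],
    [80, [0, 0, 0], [0, 0, -1]],
    [80, [0, 0, 0], [0, 0, -1]],
    [80, [0, 0, 0], [0, 0, 0]],
  ],
)

```text
clock: 11.0
eef_pos: [491.7, -358.6, 214.1]
tool_rot: [3.139, -0.001, 0.252]
force: [0.7, -0.8, 0.3]
width: 80.1
gripper_force: 0.0
```

```bash
python3 - <<'E'
from h import *
print(sensors.read_state()['eef_pos'],sensors.read_state()['tool_rot'])
g=grab('wrist','w2');C=cloud(g);gi=g['img'].astype(int)
base=(abs(C[...,1]+360)<120)&(abs(C[...,0]-491)<130)&(gi[...,0]-gi[...,2]>15)
for z0,z1,zz in((8,28,18),(62,85,72)):
    m=cv2.morphologyEx((base&(C[...,2]>z0)&(C[...,2]<z1)).astype(np.uint8),2,np.ones((2,2)))
    c=max(cv2.findContours(m,0,1)[0],key=cv2.contourArea)
    print(zz,np.nanmedian(C[m>0][:,2]).round(1),c[:,0].min(0),c[:,0].max(0),cv2.minAreaRect(onplane(g,c[:,0],zz)[:,:2].astype(np.float32)))
E
```

```text
[ 491.7224584  -358.57584611  214.1392397 ] [ 3.13944485e+00 -8.54880062e-04  2.51876169e-01]
18 18.4 [250  93] [301 261] ((494.5411071777344, -359.07537841796875), (178.6227569580078, 49.8931884765625), 14.590569496154785)
72 72.2 [263 127] [288 258] ((495.30194091796875, -358.64031982421875), (118.83918762207031, 21.73973846435547), 14.517093658447266)
```

Request:
send_rows(
  series=[
    [80, [0.05, 0, -0.6], [0, 0, 0]],
    [80, [0, 0, -0.7], [0, 0, 0]],
    [80, [0, 0, -0.7], [0, 0, 0]],
    [80, [0, 0, -0.65], [0, 0, 0]],
    [30, [0, 0, 0], [0, 0, 0]],
    [10, [0, 0, 0], [0, 0, 0]],
    [10, [0, 0, 0], [0, 0, 0]],
    [10, [0, 0, 0], [0, 0, 0]],
  ],
)

```text
clock: 12.05
eef_pos: [495.7, -358.6, 57.4]
tool_rot: [3.138, -0.003, 0.253]
force: [-0.2, 1.2, 6.7]
width: 21.5
gripper_force: 60.2
```

Request:
send_rows(
  series=[
    [10, [0, 0, 0.4], [0, 0, 0]],
    [10, [0, 0, 0.7], [0, 0, 0]],
    [10, [0, 0, 0.8], [0, 0, 0]],
    [10, [0.18, 0.35, 0.1], [0, 0, -0.5]],
    [10, [0.35, 0.6, 0], [0, 0, -0.5]],
    [10, [0.35, 0.6, 0], [0, 0, -0.5]],
    [10, [0.35, 0.6, 0], [0, 0, -0.45]],
    [10, [0.35, 0.6, 0], [0, 0, 0]],
  ],
)

```text
clock: 13.05
eef_pos: [590.0, -191.4, 175.8]
tool_rot: [3.14, -0.001, 0.083]
force: [-0.3, -0.8, -2.5]
width: 21.0
gripper_force: 59.3
```

Request:
send_rows(
  series=[
    [10, [0.2, 0.35, 0], [0, 0, 0]],
    [10, [0.1, 0.25, 0], [0, 0, 0]],
    [10, [0, 0, 0], [0, 0, 0]],
    [10, [0, 0, 0], [0, 0, 0]],
  ],
)

```text
clock: 13.55
eef_pos: [606.7, -158.7, 175.8]
tool_rot: [3.138, -0.001, 0.081]
force: [-0.1, -0.7, -3.0]
width: 21.1
gripper_force: 59.1
```

```bash
python3 - <<'E'
from h import *
print(sensors.read_state()['eef_pos'],sensors.read_state()['tool_rot'])
for n in('side','top'):
  g=grab(n,n+'2');C=cloud(g);gi=g['img'].astype(int)
  m=(C[...,2]>90)&(C[...,2]<145)&(abs(C[...,0]-608)<110)&(abs(C[...,1]+155)<50)&(gi[...,0]-gi[...,2]>15)
  u,v=np.nonzero(m);print(m.sum(),np.nanmin(C[m],0),np.nanmax(C[m],0))
  P=C[m][C[m][:,2]<138];print(np.nanmedian(P,0))
a=cv2.imread('pics/side2.png');b=cv2.imread('pics/top2.png');cv2.imwrite('pics/on2.png',np.hstack([cv2.resize(a[130:330,240:440],(400,400)),cv2.resize(b[90:240,240:390],(400,400))]))
E
```

```text
[ 606.7402352  -158.72961686  175.81762768] [ 3.13843328e+00 -8.73938063e-04  8.09307054e-02]
1158 [ 513.4145755  -190.42676115  117.67547444] [ 697.02061851 -137.78705489  144.95811673]
[ 565.69538597 -175.58689466  135.04566521]Traceback (most recent call last):
  File "<stdin>", line 6, in <module>
    res = np.fmin.reduce(a, axis=axis, out=out, **kwargs)
ValueError: zero-size array to reduction operation fmin which has no identity
```

Request:
send_rows(
  series=[
    [10, [0, 0, -0.4], [0, 0, 0]],
    [10, [0, 0, -0.3], [0, 0, 0]],
    [10, [0, 0, -0.15], [0, 0, 0]],
    [10, [0, 0, -0.05], [0, 0, 0]],
    [10, [0, 0, -0.02], [0, 0, 0]],
    [10, [0, 0, 0], [0, 0, 0]],
  ],
)

```text
clock: 14.4
eef_pos: [607.9, -157.1, 120.9]
tool_rot: [3.139, -0.002, 0.083]
force: [-0.1, 0.1, -2.0]
width: 21.4
gripper_force: 59.4
```

```bash
python3 - <<'E'
from h import *
for n in('side','top'): grab(n,n+'2')
a=cv2.imread('pics/side2.png');b=cv2.imread('pics/top2.png');cv2.imwrite('pics/on2.png',np.hstack([cv2.resize(a[130:330,240:440],(400,400)),cv2.resize(b[90:240,240:390],(400,400))]))
E
```

```text
(no output)
```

View pics/on2.png

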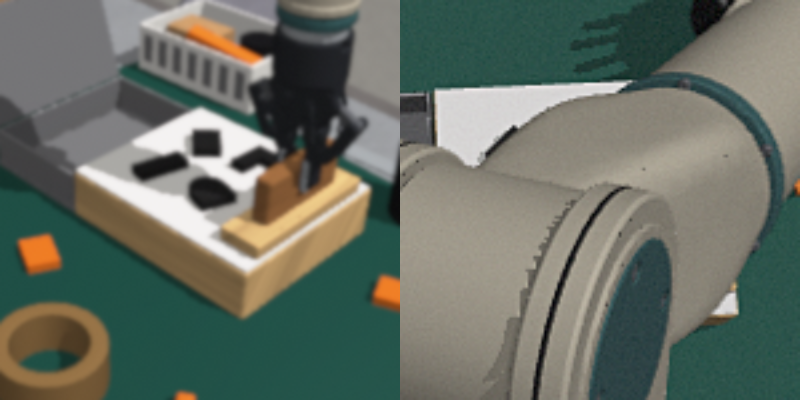

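Side view: the scraper is on the block's near edge with its sole on the sheet, and the four offcuts lie ahead of it. Now pushing.

Request:
send_rows(
  series=[
    [10, [-0.01, 0.15, -0.01], [0, 0, 0]],
    [10, [-0.02, 0.25, 0], [0, 0, 0]],
    [10, [-0.02, 0.25, 0], [0, 0, 0]],
    [10, [-0.02, 0.25, 0], [0, 0, 0]],
    [10, [-0.02, 0.25, 0], [0, 0, 0]],
    [10, [-0.02, 0.25, 0], [0, 0, 0]],
    [10, [-0.02, 0.25, 0], [0, 0, 0]],
    [10, [-0.02, 0.25, 0], [0, 0, 0]],
  ],
)

```text
clock: 15.5
eef_pos: [599.0, -43.2, 120.4]
tool_rot: [3.138, -0.003, 0.082]
force: [0.8, -4.3, 4.9]
width: 21.2
gripper_force: 60.4
```

Request:
send_rows(
  series=[
    [10, [-0.02, 0.25, 0], [0, 0, 0]],
    [10, [-0.02, 0.25, 0], [0, 0, 0]],
    [10, [-0.02, 0.25, 0], [0, 0, 0]],
    [10, [-0.02, 0.25, 0], [0, 0, 0]],
    [10, [-0.02, 0.25, 0], [0, 0, 0]],
  ],
)

```text
clock: 16.12
eef_pos: [592.8, 31.7, 120.4]
tool_rot: [3.138, -0.002, 0.082]
force: [0.7, -5.8, 5.4]
width: 21.6
gripper_force: 60.5
```

```bash
python3 - <<'E'
from h import *
p=sensors.read_state()['eef_pos'];d=p[:2]-[599.9,-57.9];print('block xy',-.0837*d[0]+.9965*d[1],-.9965*d[0]-.0837*d[1])
for n in('side','top'): grab(n,n+'3')
a=cv2.imread('pics/side3.png');b=cv2.imread('pics/top3.png');cv2.imwrite('pics/on3.png',np.hstack([cv2.resize(a[130:330,220:420],(400,400)),cv2.resize(b[90:240,180:330],(400,400))]))
E
```

```text
block xy 89.88026420595618 -0.45065216984866385
```

View pics/on3.png

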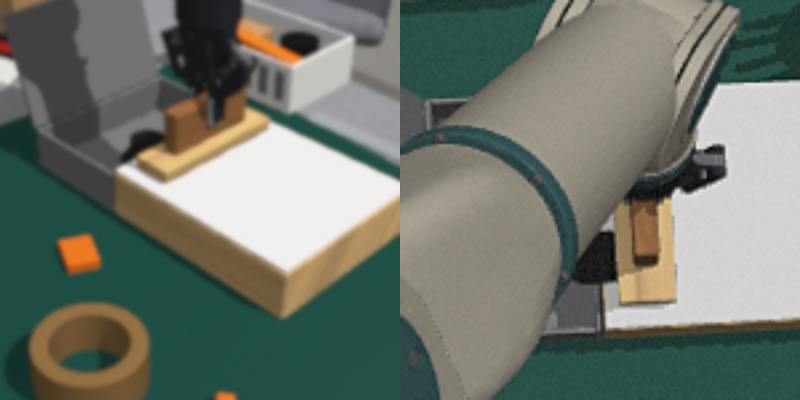

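Both views show offcuts overhanging the box edge at (145,145) and (598,258), with nothing left behind the scraper. Pushing on past the edge.

Request:
send_rows(
  series=[
    [10, [-0.02, 0.25, 0], [0, 0, 0]],
    [10, [-0.02, 0.25, 0], [0, 0, 0]],
    [10, [-0.01, 0.15, 0], [0, 0, 0]],
    [10, [-0.01, 0.15, 0], [0, 0, 0]],
    [10, [0, 0, 0], [0, 0, 0]],
    [10, [0, 0, 0], [0, 0, 0]],
  ],
)

```text
clock: 16.98
eef_pos: [589.1, 80.8, 120.4]
tool_rot: [3.14, -0.002, 0.083]
force: [0.4, -3.0, 8.1]
width: 21.1
gripper_force: 60.8
```

Request:
send_rows(
  series=[
    [10, [0.02, -0.25, 0.01], [0, 0, 0]],
    [10, [0.02, -0.3, 0], [0, 0, 0]],
    [10, [0.03, -0.4, 0], [0, 0, 0]],
    [10, [0.03, -0.4, 0], [0, 0, 0]],
    [10, [0.03, -0.4, 0], [0, 0, 0]],
    [10, [0.03, -0.3, 0], [0, 0, 0]],
    [10, [0, 0, 0], [0, 0, 0]],
  ],
)

```text
clock: 17.85
eef_pos: [598.4, -41.6, 120.5]
tool_rot: [-3.141, -0.001, 0.083]
force: [-0.1, -0.4, 6.5]
width: 21.1
gripper_force: 60.5
```

```bash
python3 - <<'E'
from h import *
p=sensors.read_state()['eef_pos'];d=p[:2]-[599.9,-57.9];print('block xy',-.0837*d[0]+.9965*d[1],-.9965*d[0]-.0837*d[1])
for n in('side','top'): grab(n,n+'4')
a=cv2.imread('pics/side4.png');b=cv2.imread('pics/top4.png');cv2.imwrite('pics/on4.png',np.hstack([cv2.resize(a[130:330,220:420],(400,400)),cv2.resize(b[90:240,180:330],(400,400))]))
E
```

```text
block xy 16.321840588761358 0.0969465075864604
```

View pics/on4.png

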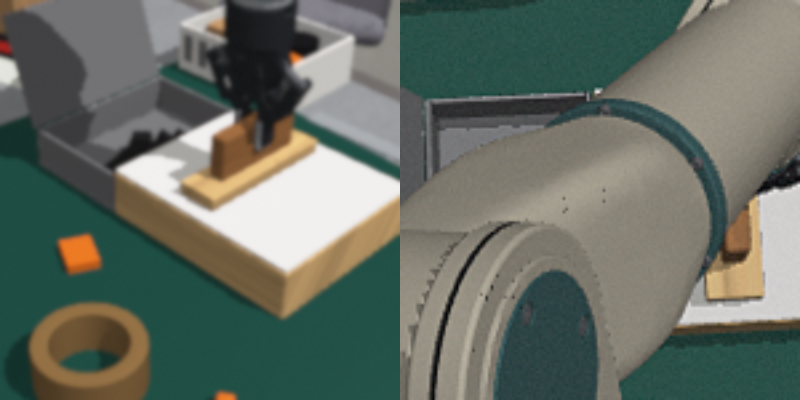

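The side view shows the black pieces inside the box at (145,150), the sheet clear, and the scraper on the block. Now releasing and lifting off.

Request:
send_rows(
  series=[
    [40, [0, 0, 0], [0, 0, 0]],
    [60, [0, 0, 0], [0, 0, 0]],
    [70, [0, 0, 0], [0, 0, 0]],
    [70, [0, 0, 0.3], [0, 0, 0]],
    [70, [0, 0, 0.7], [0, 0, 0]],
    [70, [0, 0, 0.9], [0, 0, 0]],
    [70, [0, 0, 0.9], [0, 0, 0]],
    [70, [0, 0, 0.5], [0, 0, 0]],
  ],
)

```text
clock: 18.95
eef_pos: [599.3, -43.7, 322.9]
tool_rot: [3.139, -0.006, 0.082]
force: [0.5, -0.2, 0.1]
width: 70.0
gripper_force: 0.0
```

Request:
send_rows(
  series=[
    [70, [-0.1, -0.7, 0], [0, 0, 0]],
    [70, [-0.1, -0.8, 0], [0, 0, 0]],
    [70, [-0.1, -0.8, 0], [0, 0, 0]],
    [70, [-0.1, -0.8, 0], [0, 0, 0]],
    [70, [-0.1, -0.8, 0], [0, 0, 0]],
    [70, [-0.1, -0.8, 0], [0, 0, 0]],
    [70, [0, 0, 0], [0, 0, 0]],
  ],
)

```text
clock: 19.82
eef_pos: [559.7, -330.7, 320.0]
tool_rot: [3.135, -0.001, 0.075]
force: [0.3, 0.2, 0.3]
width: 70.0
gripper_force: 0.0
```

```bash
python3 - <<'E'
from h import *
b=grab('side','side5');a=grab('top','top5')
cv2.imwrite('pics/end.png',np.hstack([cv2.resize(a['img'][90:240,150:380],(460,300)),cv2.resize(b['img'][130:330,220:440],(330,300))])[:,:,::-1])
C=cloud(a);i=a['img'].astype(int)
m=(i.max(2)<55);m[:100]=0;m[225:]=0;m[:,:185]=0;m[:,260:]=0
cs=[c for c in cv2.findContours(m.astype(np.uint8),0,1)[0] if cv2.contourArea(c)>40]
for c in cs:
    k=np.zeros(m.shape,np.uint8);cv2.drawContours(k,[c],-1,1,-1);P=C[k>0]
    d=P[:,:2]-[582.3,148.7];print(c[:,0].mean(0),cv2.contourArea(c),'box x',np.percentile(-.0837*d[:,0]+.9965*d[:,1],[3,97]).round(),'y',np.percentile(-.9965*d[:,0]-.0837*d[:,1],[3,97]).round(),'z',np.nanpercentile(P[:,2],[5,50,95]).round())
m=(C[...,2]>74)&(C[...,2]<150)&(C[...,0]>480)&(C[...,0]<720)&(C[...,1]>-180)&(C[...,1]<60);print('scraper',np.nanmedian(C[m],0),np.nanpercentile(C[m][:,2],[10,98]))
m=np.zeros(m.shape,bool);m[125:205,145:200]=1;m&=(C[...,2]>60)&(C[...,2]<210)&(C[...,1]>200);P=C[m];print('lid',np.polyfit(P[:,2],P[:,1]*.9965-P[:,0]*.0837,1))
E
```

```text
[227.12865497 217.11111111] 92.5 box x [-75.  71.] y [105. 115.] z [ 1. 28. 54.]
[234.94       174.81333333] 840.0 box x [nan nan] y [nan nan] z [16. 28. 40.]
[220.296 129.952] 248.5 box x [nan nan] y [nan nan] z [14. 33. 52.]
scraper [588.57494033 -39.94958123  83.81240396] [ 79.93164116 138.58234194]
lid [  0.35505243 155.24293554]
```

View pics/end.png

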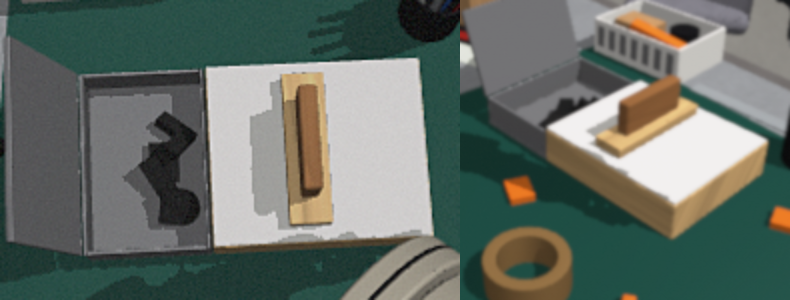

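The final view shows the offcuts piled in the box at (165,165), no more than about 40 mm high. The sheet is clear, the scraper stands on its sole at (305,145), and the lid is back on its stop.

```bash
python3 -c "
from cell import ctrl
print(ctrl.finish_job())"
```

```text
the job is handed in; nothing more can be done
None
```

I handed the job in at about 20 s of the 67 s allowed: the lid is open on its stop, the pushed offcuts are piled in the box with none left on the block, the scraper stands on its sole on the block, and the hand-in returned no verdict. I didn't pick out all four offcuts separately in the pile or measure the bystanders again.

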